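Load the lump feeder with a scoop and hold its sprung cover at the set hand

ROBOT

A 7-joint arm with a two-finger parallel gripper is mounted at the origin on a cart in front of the work surface, level with it; the furniture and walls round the work are solid. World frame = base frame: x ahead of the robot, y to its left, z up, the work surface at z = 0. Lengths are in mm, angles in rad, forces in N, time in s.
With the tool pointing down it reaches from about 400 to 900 mm from the base axis. Payload 5.6 kg.
Tool frame: the origin (TCP) lies midway between the tips of the shut fingers; the grasp point (between the pads) lies 19 mm behind it; x points along the fingers, y is the direction in which the jaws open and shut, and the axes are right-handed (so a half turn about x gives the same grasp; the last joint's range is limited). The gripper opens to 92 mm and grips with 3 to 60 N. Pads are 20 mm wide; open, the fingers measure 128 mm over their backs; the gripper's body (75 mm by 189 mm) begins 69 mm behind the grasp point.
Start: joints at [1.185, 0.468, -0.012, 1.603, 0.006, 1.071, -0.056], TCP at [218.441, -612.203, 214.592] pointing down, gripper open.
Joint ranges: [-2.53, 2.53], [-0.31, 2.02], [-1.57, 1.55], [0.28, 2.44], [-1.29, 4.43], [0.15, 1.84], [-2.92, 2.92]. Speed limits (rad/s): [2.57, 2.57, 3.14, 3.14, 3.14, 3.14, 3.14].

INTERFACE

Orientations are given as a rotation vector (axis times angle).
In Python, from cell import robot, grip, kin, viewer gives the robot as it stands. Calls block until the motion is done:
- robot.movep(position, orientation): joint-space move of the TCP to a pose.
- robot.servo_line(position, feed=150, rotation=None): straight line of the TCP; rotation=None keeps the orientation; feed is the mean speed in mm/s.
- robot.goto_joints(angles): joint-space move.
- grip(opening, newtons=None): opening from 0.0 (shut) to 1.0 (fully open); newtons is the grip in N (None keeps the last); returns when the fingers have stopped.
- robot.hold(seconds).
- kin.ik(position, orientation): joint angles nearest the present ones, or None.
- robot.observe(): the state.
- viewer.read_camera(name): name is "scene" or "top"; returns the picture (420x560x3 uint8, red, green, blue); there is no depth.
- viewer.camera_info(name): a dict with "camera_matrix" (3x3 intrinsics, pixels), "k1" (the pictures are not rectified: a ray, as slopes to the right and down, at radius r is drawn at 1 + k1 r^2 times it, then the intrinsics apply), "R" (3x3) and "t" (3): a world point X has camera coordinates R X + t. Camera axes: x right, y down, z forward; pixel columns grow to the right and rows downward; lengths in mm; the calibration is good to about 2 mm. A picture is of the moment at which its call begins. camera_info takes no time and is no camera call.
A pose or a line that the arm cannot do raises robot.IKError and nothing moves.
- robot.job_done(): hands the job in, once; it reports no verdict.
Trained networks look in the newest picture that a camera, given by its name, has taken for a name from the list of things; names that differ only in an ending like _2 or _b are one class to them, and where a whole thing is asked for, a point or a joint stands for the part that bears it (a point fixed in the world has none). Each returns a list of dicts, best first, with "confidence" (0 to 1); they miss things now and then, are a little off and sometimes report something else, mostly with a low value. They report only what shows in the picture. A call takes as long as a camera call.
- viewer.silhouettes(name, camera): "mask" (420x560 bool, what is visible of it).
- viewer.pinpoint(name, camera): "at" ([x, y, z] in mm, in the coordinates of the camera as it stood for that picture, good to about 4 mm: a listed point, or the origin of a listed thing).
The state is a dict: "t": time; "joints": joint angles; "joint_velocities": joint speeds; "joint_torque": joint torques, N m; "tcp_pos": TCP position; "tcp_rot": TCP orientation; "contact_force": force on the tool from outside, world axes, zero at the start; "wrist_torque": the same for the moment, N m; "grip_width": opening from 0.0 (shut) to 1.0 (fully open).
Only numpy, scipy, OpenCV 4.12 (cv2) and the standard library are available. Lean on these libraries where they do the work, as an engineer would, in place of code of your own. Each camera call takes 0.05 s, during which the arm holds its last target. There are 200 camera calls.

TASK

With the hand scoop, carry the four brown lumps of matrix from the narrow lump tray into the feeder's open top, its outlet cover staying shut and no finger touching a lump, and then set the scoop down flat again, in its tray or on the bench, and let go of it. Then take the pull bar and swing the sprung outlet cover up until its pointer stands at the brass set hand, so that all four lumps slide out into the picking tray, and finish while still holding the cover there: do not let go, it would snap shut. Leave the set hand where it is set, and do not shift the toe bone, the capped vial or the roll of tape.

Things in the scene. Friction and masses are not known exactly. Their poses are not given: they have to be found in the camera images.
- lump_tray: fixed narrow steel tray, 256 x 109 mm, rim 42 mm high, floor 4 mm thick; origin at bench level, mid width, +x roughly away from the robot. Inside 100 mm wide (y -0.050 to +0.050), flat floor from the near wall x = -0.145 to the far wall's foot x = 0.099; upright walls, the far one leaning out by 11 degrees, its two corners cut at 45 degrees by 14 mm. The scoop starts in its near end, the lumps lie beyond.
- tray_end (a point): foot of the lump tray's far wall, at (0.099, 0, 0.004) in the tray's frame, axes as the tray's. Lumps pushed by the scoop along +x stop against this wall and the scoop's thin nose then runs under them; those near the nose roll back into the pan if the nose is tipped up close along the wall before the scoop leaves it.
- lump_1: rounded, knobbly brown lump of matrix, about 34 x 31 x 25 mm, 25 g, four much alike; origin at its centre, 12.5 mm above its underside. They start side by side on the lump tray's floor, origins within x = 0.002 to 0.058, y = -0.030 to +0.030 of the tray, so the floor up to x = -0.018 is free. They roll off a scoop tipped nose-down by 35 degrees.
- lump_2: rounded, knobbly brown lump of matrix, about 34 x 31 x 25 mm, 25 g, four much alike; origin at its centre, 12.5 mm above its underside. They start side by side on the lump tray's floor, origins within x = 0.002 to 0.058, y = -0.030 to +0.030 of the tray, so the floor up to x = -0.018 is free. They roll off a scoop tipped nose-down by 35 degrees.
- lump_3: rounded, knobbly brown lump of matrix, about 34 x 31 x 25 mm, 25 g, four much alike; origin at its centre, 12.5 mm above its underside. They start side by side on the lump tray's floor, origins within x = 0.002 to 0.058, y = -0.030 to +0.030 of the tray, so the floor up to x = -0.018 is free. They roll off a scoop tipped nose-down by 35 degrees.
- lump_4: rounded, knobbly brown lump of matrix, about 34 x 31 x 25 mm, 25 g, four much alike; origin at its centre, 12.5 mm above its underside. They start side by side on the lump tray's floor, origins within x = 0.002 to 0.058, y = -0.030 to +0.030 of the tray, so the floor up to x = -0.018 is free. They roll off a scoop tipped nose-down by 35 degrees.
- scoop: loose hand scoop, 0.14 kg: flat aluminium pan, open at the nose, wooden handle at the back. It starts flat in the near end of the lump tray, nose to the lumps. Origin: centre of the pan's underside, x to the nose. Pan x = -0.048 (back wall) to +0.048 (thin nose, 64 mm wide), 88 mm wide outside and 83 inside up to x = 0.026, floor 2.5 mm; back and sides 34 mm high, the sides falling off to x = 0.026.
- scoop_grip (a point): middle of the scoop's wooden handle, at (-0.0685, 0, 0.080) in the scoop's frame, axes as the scoop's. The handle is a flat-sided bar, 16 mm thick along the scoop's y (pinch it so), 20 mm deep, 88 mm long, leaning back 20 degrees from upright (its top end, 122 mm up, is further to the scoop's -x than its foot).
- feeder: fixed sheet-metal feeder, 283 x 126 mm, 165 mm high: hopper behind, picking tray in front (to the robot). Origin at bench level under the outlet lip, +x roughly away from the robot. Inside, a chute falls at 40 degrees from the back wall to the lip, 50 mm high at x = 0. On its +y side a quadrant plate with two hands reaches out to y = 0.088, forward to x = -0.08, 60 to 150 mm high.
- hopper_mouth (a point): centre of the hopper's open top, at (0.054, 0, 0.160) in the feeder's frame, axes as the feeder's. The mouth measures x = 0.000 to 0.108 and y = -0.056 to +0.056 of the feeder; its cheeks are 154 mm (front) to 165 mm high, the chute below it 50 mm (front) to 140 mm (back) high.
- picking_tray (a point): centre of the picking tray's floor, at (-0.084, 0, 0.004) in the feeder's frame, axes as the feeder's; inside it measures x = -0.166 to -0.003, y = -0.059 to +0.059 of the feeder, rim 39 mm high.
- cover (a joint): sprung outlet cover, rad: 0 = shut (upright), growing as its lower edge swings to the feeder's -x and up; stop at 1.15. Hinge along the feeder's y through x = -0.004, z = 0.142. The spring shuts it: 0.27 N m at 0, 0.45 N m more per rad (3 N at the pull bar shut, 6 to 7 N at the set angles). At the set angles the gap is over 45 mm and the lumps slide out.
- pull_bar (a point): middle of the cover's pull bar: round dark wooden bar, 12 mm thick, 40 mm long, round ends, along the feeder's y, on one central 9 mm stem from the cover. When shut it is 76 mm above the bench and (-0.062, -0.066) in x, z from the hinge line; it swings about it at 90.6 mm. Pinched over its two ends (40 mm) it turns freely between the fingers. Axes turn with the cover.
- pointer_tip (a point): tip of the cover's dark pointer, 68 mm from the hinge line, at y = +0.074 of the feeder; hangs straight down when the cover is shut and swings with it over the quadrant plate.
- set_mark (a point): tip of the brass set hand on the quadrant, taken in the pointer's plane at the same 68 mm radius: the pointer tip meets this point when the cover is at the set angle.
- set_hand (a joint): angle of the brass set hand, rad, about the same hinge line and on the same scale as the cover (0 = straight down), 0.55 to 0.85; stiff to turn. It marks the cover angle wanted.
- toe_bone: loose cleaned toe bone, 67 x 82 x 30 mm, bystander; origin under its centre.
- vial_cap: loose capped specimen vial, 32 mm across, 64 mm tall, bystander; origin under its centre.
- tape: loose roll of tape lying flat, 86 mm across, 19 mm high, bystander; origin under its centre.

How it is judged (in metres and radians):
On the way, in this order (a step that is already met when the one before it is completed fails the run):
1. all four lumps lie in the feeder's hopper, its cover shut (x of lump_1 in the frame of feeder between -0.006 and 0.112 m and y of lump_1 in the frame of feeder between -0.062 and 0.062 m and z of lump_1 in the frame of feeder between 0.052 and 0.17 m and x of lump_2 in the frame of feeder between -0.006 and 0.112 m and y of lump_2 in the frame of feeder between -0.062 and 0.062 m and z of lump_2 in the frame of feeder between 0.052 and 0.17 m and x of lump_3 in the frame of feeder between -0.006 and 0.112 m and y of lump_3 in the frame of feeder between -0.062 and 0.062 m and z of lump_3 in the frame of feeder between 0.052 and 0.17 m and x of lump_4 in the frame of feeder between -0.006 and 0.112 m and y of lump_4 in the frame of feeder between -0.062 and 0.062 m and z of lump_4 in the frame of feeder between 0.052 and 0.17 m and value of joint cover below 0.04 rad), for 0.2 s.
2. the scoop stands flat in the lump tray or on the bench, let go of, while the four lumps still lie in the hopper behind the shut cover (all of step 1 and height (world z) of scoop below 0.01 m and angle between scoop's own z axis and vertical below 0.1 rad and linear speed of scoop below 0.03 m/s and contact force between the fingers and scoop below 0.2 N), for 0.2 s.
At the end, for the whole second after the job is handed in: The fingers hold the cover still (over 2 N) with its pointer tip within 6 mm (5 degrees) of the set hand's mark, all four lumps lie in the picking tray, and the scoop stands flat in its tray or on the bench (under 10 mm up, tilt under 0.1 rad), touched neither by fingers nor cover (x of lump_1 in the frame of feeder between -0.168 and -0.002 m and y of lump_1 in the frame of feeder between -0.062 and 0.062 m and z of lump_1 in the frame of feeder between 0 and 0.05 m and x of lump_2 in the frame of feeder between -0.168 and -0.002 m and y of lump_2 in the frame of feeder between -0.062 and 0.062 m and z of lump_2 in the frame of feeder between 0 and 0.05 m and x of lump_3 in the frame of feeder between -0.168 and -0.002 m and y of lump_3 in the frame of feeder between -0.062 and 0.062 m and z of lump_3 in the frame of feeder between 0 and 0.05 m and x of lump_4 in the frame of feeder between -0.168 and -0.002 m and y of lump_4 in the frame of feeder between -0.062 and 0.062 m and z of lump_4 in the frame of feeder between 0 and 0.05 m and height (world z) of scoop below 0.01 m and angle between scoop's own z axis and vertical below 0.1 rad and linear speed of scoop below 0.03 m/s and contact force between the fingers and scoop below 0.2 N and distance between pointer_tip and set_mark below 0.006 m and velocity of joint cover between -0.15 and 0.15 rad/s and contact force between the fingers and cover above 2 N and contact force between scoop and cover below 0.2 N); the arm keeps its last pose, push and grip.
It fails at once if a lump is touched by the fingers (over 1.5 N) while the cover is shut (value of joint cover below 0.04 rad and (contact force between the fingers and lump_1 above 1.5 N or contact force between the fingers and lump_2 above 1.5 N or contact force between the fingers and lump_3 above 1.5 N or contact force between the fingers and lump_4 above 1.5 N)).
It fails at once if the brass set hand is moved by more than 5 mm (distance of set_mark from where it was at the start of the episode above 0.005 m).
It fails at once if the toe bone is shifted by more than 30 mm (distance of toe_bone from where it was at the start of the episode above 0.03 m).
It fails at once if the capped vial is shifted by more than 30 mm (distance of vial_cap from where it was at the start of the episode above 0.03 m).
It fails at once if the roll of tape is shifted by more than 30 mm (distance of tape from where it was at the start of the episode above 0.03 m).
It also fails if it takes over 64 s, if anything falls off the work surface, if the arm or the gripper's body presses on something with over 40 N, if the wrist force passes 120 N, or if a joint passes its speed limit or range.

## Working session

There is one attempt and no reset: what is moved stays moved. The work goes in short steps, each a Python script; the robot and the scene stay as the last script left them, time stands still between calls to the robot, and variables do not carry over. Pictures are saved under pics/ and viewed, about 8 in all and at most 12, crops included, and the job is handed in when it is done.

```bash
ls; mkdir -p pics
cat > h.py <<'E'
import numpy as np, cv2
from cell import robot, grip, kin, viewer
from scipy.spatial.transform import Rotation as R
def snap(c,f=None):
    im=viewer.read_camera(c)
    if f: cv2.imwrite('pics/'+f,im[:,:,::-1])
    return im
def toW(p,c):
    i=viewer.camera_info(c); return np.array(i['R']).T@(np.array(p)-np.array(i['t']).ravel())
def pin(n,c):
    return [(round(d['confidence'],2),np.round(toW(d['at'],c),1)) for d in viewer.pinpoint(n,c)]
E
python3 - <<'E'
from h import *
a=snap('scene','s0.png');b=snap('top','t0.png')
cv2.imwrite('pics/both0.png',cv2.resize(np.vstack([a,b])[:,:,::-1],(560,840))[:600] if 0 else np.hstack([cv2.resize(a,(400,300)),cv2.resize(b,(400,300))])[:,:,::-1])
for n in ['lump_tray','tray_end','lump_1','scoop','scoop_grip','feeder','hopper_mouth','picking_tray','pull_bar','pointer_tip','set_mark','toe_bone','vial_cap','tape']:
    for c in ['scene','top']: print(n,c,pin(n,c)[:5])
for c in ['scene','top']:
    i=viewer.camera_info(c); print(c, -np.array(i['R']).T@np.array(i['t']).ravel(), np.array(i['R'])[2])
o=robot.observe();print(o)
E
```

```text
pics
lump_tray scene [(0.8, array([ 5.971e+02,  3.200e+00, -4.000e-01]))]
lump_tray top [(0.67, array([599.1,   7.3,  -2.9])), (0.6, array([659.7,  16.8,  16.6]))]
tray_end scene [(0.85, array([696.7,  -3.8,   3. ])), (0.29, array([601.7,   5. ,   3.8]))]
tray_end top [(0.95, array([701.3,  -6.4,   2.7])), (0.18, array([471. , 449.2,  -5.6]))]
lump_1 scene [(0.57, array([660.3,  17.8,  15.6])), (0.55, array([602.1, -10.2,  15.5])), (0.44, array([616.6,  27.4,  16.8]))]
lump_1 top [(0.55, array([601.8, -17.6,  17.1])), (0.53, array([656.7, -30. ,  10.2])), (0.42, array([614.9,  31.2,  15. ])), (0.42, array([660. ,  17. ,  15.9]))]
scoop scene [(0.61, array([528.3,  19.2,   3.3]))]
scoop top [(0.92, array([529.6,  12.9,   2.9])), (0.15, array([638.9, 271.1, 162. ]))]
scoop_grip scene [(0.81, array([463.9,  29.6,  86.3]))]
scoop_grip top [(0.69, array([466.8,  28.7,  82.3]))]
feeder scene [(0.61, array([587.8, 272.8,   3.1]))]
feeder top [(0.89, array([587.5, 270.6,  -2.9]))]
hopper_mouth scene [(0.57, array([636.3, 273.8, 161.6])), (0.39, array([599.4,   5.1,  -1.4])), (0.36, array([52
[... 1291 characters left out ...]
9583961]
{'t': 1.5, 'joints': array([ 1.18497842,  0.46748686, -0.01156097,  1.60270542,  0.00601515,
        1.07141393, -0.05632566]), 'joint_velocities': array([ 0.00079679,  0.00160672,  0.00135824,  0.00115004,  0.00066464,
       -0.0026296 , -0.00225817]), 'joint_torque': array([ 4.32795832e-05, -5.20404267e+01, -1.25723475e-02, -2.44047564e+01,
       -5.66817960e-02,  1.13018858e-02,  5.69319866e-05]), 'tcp_pos': array([ 218.42489946, -612.20336815,  214.59863289]), 'tcp_rot': array([ 2.0352549 ,  0.35216175, -2.03538777]), 'contact_force': array([ 0.2751346 ,  0.2544359 , -1.42015331]), 'wrist_torque': array([-0.02578271,  0.01520159,  0.03622307]), 'grip_width': 0.996699951030071}
```

View pics.

View pics/s0.png

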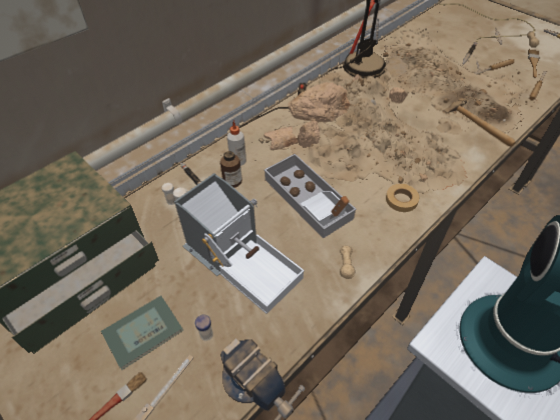

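View pics/t0.png

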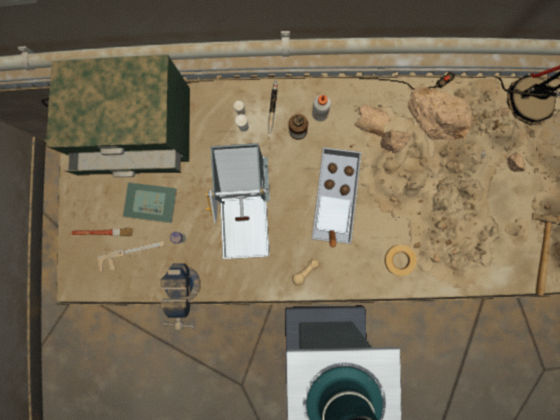

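```bash
cat > fit.py <<'E'
from h import *
from scipy.optimize import minimize
S=3
def proj(P,c):
    i=viewer.camera_info(c);K=np.array(i['camera_matrix'])
    q=P@np.array(i['R']).T+np.array(i['t']).ravel(); s=q[:,:2]/q[:,2:]
    s=s*(1+i['k1']*(s**2).sum(1,keepdims=True)); return s@K[:2,:2].T+K[:2,2]
def box(x0,x1,y0,y1,z0,z1): return np.array([[x,y,z] for x in(x0,x1) for y in(y0,y1) for z in(z0,z1)],float)
def render(parts,p,c):
    m=np.zeros((420*S,560*S),np.uint8);Rz=R.from_rotvec([0,0,p[2]]).as_matrix()
    for B in parts:
        u=(proj(B@Rz.T+[p[0],p[1],p[3] if len(p)>3 else 0],c)+.5)*S-.5
        cv2.fillConvexPoly(m,cv2.convexHull(np.round(u*16).astype(np.int32)),1,shift=4)
    return m>0
def fit(name,parts,p0,cams=('scene','top'),z=0):
    M={}
    for c in cams:
        d=viewer.silhouettes(name,c)
        if d: M[c]=cv2.resize(d[0]['mask'].astype(np.uint8)*255,None,fx=S,fy=S,interpolation=cv2.INTER_LINEAR)>127
    def f(q,cs=M):
        e=0
        for c in cs:
            r=render(parts,[q[0],q[1],q[2]/100,z],c);e+=1-(r&M[c]).sum()/(r|M[c]).sum()
        return e
    out={}
    for cs in [list(M)]+[[c] for c in M]:
        q0=np.array([p0[0],p0[1],p0[2]*100])
        r=minimize(f,q0,args=(cs,),method='Nelder-Mead',options=dict(initial_simplex=q0+np.vstack([[0,0,0],np.diag([6,6,8])]),xatol=.1,fatol=1e-5))
        print(name,cs,np.round([r.x[0],r.x[1]],1),round(r.x[2]/100,4),round(r.fun,4))
E
python3 - <<'E'
from fit import *
snap('scene');snap('top')
fit('lump_tray',[box(-147,109,-54.5,54.5,0,42)],[598,5,-.1])
q=np.array([[x,y,z] for y in(64,70) for x,z in [(0,60),(0,150),(-50,60),(-80,75),(-80,120),(-40,150)]],float)
fit('feeder',[box(-169,0,-62,62,0,39),np.array([[x,y,z] for y in(-59,59) for x,z in[(0,0),(0,154),(111,0),(111,165)]],float),q],[587.6,271.7,.03])
h=lambda z:-68.5-(z-80)*np.tan(.349)
fit('scoop',[box(-48,26,-44,44,0,3),box(26,48,-32,32,0,2),np.array([[x,y,z] for y in(-44,44) for x,z in[(-48,0),(-48,34),(26,2)]],float),
 np.array([[h(z)+d,y,z] for z in(40,122) for d in(-10,10) for y in(-8,8)],float)],[529,16,-.12],z=4)
for n in['set_mark','pointer_tip','pull_bar','scoop_grip','tray_end']:
  for c in['scene','top']: print(n,c,pin(n,c)[:2])
E
```

```text
lump_tray ['scene', 'top'] [601.8   6.6] -0.1477 0.8444
lump_tray ['scene'] [601.5   8.1] -0.1382 0.3989
lump_tray ['top'] [602.3   6.5] -0.1448 0.4433
feeder ['scene', 'top'] [588.1 271.8] 0.0419 0.1438
feeder ['scene'] [587.5 273.1] 0.048 0.0646
feeder ['top'] [588.7 271.6] 0.0413 0.0759
scoop ['scene', 'top'] [530.4  15.8] -0.205 0.3356
scoop ['scene'] [528.6   4.9] -0.4025 0.187
scoop ['top'] [531.1  16.8] -0.1841 0.0911
set_mark scene [(0.41, array([523.6, 342.1, 100.2]))]
set_mark top [(0.57, array([534. , 339.3,  95.1]))]
pointer_tip scene [(0.95, array([577.7, 352.2,  74. ]))]
pointer_tip top [(0.84, array([574.7, 344.2,  74.7]))]
pull_bar scene [(0.62, array([520.4, 267.5,  77.6]))]
pull_bar top [(0.61, array([577.5, 343.2,  74.6])), (0.58, array([516.9, 270.5,  79.8]))]
scoop_grip scene [(0.95, array([462.3,  29.6,  83.5]))]
scoop_grip top [(0.74, array([465.2,  30.5,  82.8])), (0.37, array([376.9, 100. ,  -3.5]))]
tray_end scene [(0.83, array([695.2,  -5.7,   2.7])), (0.42, array([ 5.903e+02,  2.727e+02, -1.000e-01]))]
tray_end top [(0.72, array([ 7.015e+02, -3.000e-01,  6.400e+00])), (0.22, array([581.2, 342.2,  76.3]))]
```

```bash
cat >> fit.py <<'E'
def fithull(name,parts,p0,z=0):
    orig=viewer.silhouettes
    def s(n,c):
        d=orig(n,c)
        for e in d[:1]:
            pts=cv2.findNonZero(e['mask'].astype(np.uint8)); m=np.zeros((420,560),np.uint8)
            cv2.fillConvexPoly(m,cv2.convexHull(pts),1); e['mask']=m>0
        return d
    viewer.silhouettes=s
    try: fit(name,parts,p0,z=z)
    finally: viewer.silhouettes=orig
E
cat >> h.py <<'E'
def rot(yaw,t,s=1):
    "tool x = forward by t from straight down in the frame yaw; tool y = s*frame y"
    x=np.array([np.sin(t),0,-np.cos(t)]);y=np.array([0,s,0.]);z=np.cross(x,y)
    return R.from_rotvec([0,0,yaw])*R.from_matrix(np.c_[x,y,z])
D=np.deg2rad
GRIP=np.array([-68.5,0,80.])  # grip point in scoop frame
def scoop_tool(pos,yaw,tilt,g=GRIP,lean=D(20),s=1):
    "TCP pose for scoop origin pos, yaw, nose-up tilt; tool leans 'lean' relative to scoop"
    Rs=R.from_rotvec([0,0,yaw])*R.from_rotvec([0,-tilt,0])
    r=rot(yaw,tilt+lean,s)
    return np.array(pos)+Rs.apply(g)+r.apply([19,0,0]), r.as_rotvec()
E
python3 - <<'E'
from fit import *
snap('scene');snap('top')
try: fithull('lump_tray',[box(-147,109,-54.5,54.5,0,42)],[600,6,-.13])
except Exception as e: print(e)
print(rot(0,0,1).as_rotvec(),R.from_rotvec(robot.observe()['tcp_rot']).as_matrix().round(2))
feed=np.array([588.2,272.,0]);fy=.042
def F(x,y,z): return feed+R.from_rotvec([0,0,fy]).apply([x,y,z])
for s in(1,-1):
  for lean in(0,10,20):
    res=[]
    for nm,(p,yaw,t) in dict(start=([530.5,16,4],-.19,0),end=([651,0,4],-.13,0),tip=([655,0,25],-.13,25),up=([655,0,200],-.13,25),mid=([600,150,200],-.05,20),
        m2=(F(0,0,230),fy,15),).items():
      res.append((nm,kin.ik(*scoop_tool(p,yaw,D(t),lean=D(lean),s=s)) is not None))
    for t in(20,35,45,55):
      Rs=R.from_rotvec([0,0,fy])*R.from_rotvec([0,D(t),0]); p=F(25,0,162)-Rs.apply([48,0,0])
      q=kin.ik(*scoop_tool(p,fy,-D(t),lean=D(lean),s=s)); res.append((t,q is not None))
    print(s,lean,[n for n,o in res if not o])
  for t in(0,20,30,40,45,50):
    o=[]
    for a in(0,.4,.8):
      A=np.arctan2(62,66)+a; r=rot(fy,D(t),s); q=kin.ik(F(-4-90.6*np.sin(A),0,142-90.6*np.cos(A))+r.apply([19,0,0]),r.as_rotvec()); o.append(None if q is None else q.round(2).tolist())
    print('bar',s,t,o)
E
```

```text
lump_tray ['scene', 'top'] [601.6   7.5] -0.1449 0.0558
lump_tray ['scene'] [601.    8.2] -0.1371 0.0198
lump_tray ['top'] [601.9   6.9] -0.1431 0.0346
[0.         1.57079633 0.        ] [[-0.    0.34 -0.94]
 [-0.   -0.94 -0.34]
 [-1.    0.    0.  ]]
1 0 [45, 55]
1 10 [45, 55]
1 20 ['tip', 55]
bar 1 0 [[0.24, 0.94, -1.13, 1.82, 0.98, 1.07, 0.33], [0.2, 0.79, -1.05, 1.85, 0.82, 1.0, 0.41], [0.24, 0.75, -1.11, 1.85, 0.78, 1.06, 0.42]]
bar 1 20 [[-0.08, 0.6, -0.68, 2.07, 1.17, 0.6, -0.01], [0.07, 0.6, -0.89, 2.09, 1.19, 0.72, -0.02], [0.07, 0.5, -0.89, 2.08, 1.04, 0.71, 0.09]]
bar 1 30 [[-0.31, 0.53, -0.45, 2.18, 1.55, 0.52, -0.47], [-0.15, 0.5, -0.68, 2.2, 1.48, 0.62, -0.4], [-0.15, 0.41, -0.68, 2.2, 1.32, 0.6, -0.26]]
bar 1 40 [[-0.19, 0.63, -0.67, 2.25, 1.93, 0.8, -0.81], [-0.21, 0.54, -0.67, 2.29, 1.84, 0.77, -0.78], [-0.41, 0.38, -0.45, 2.3, 1.7, 0.62, -0.71]]
bar 1 45 [[-0.21, 0.67, -0.67, 2.29, 2.05, 0.92, -0.94], [-0.25, 0.57, -0.67, 2.32, 1.96, 0.88, -0.92], [-0.44, 0.41, -0.45, 2.34, 1.85, 0.72, -0.89]]
bar 1 50 [[-0.24, 0.72, -0.67, 2.32, 2.14, 1.06, -1.03], [-0.28, 0.62, -0.
[... 315 characters left out ...]
2, 2.1, 0.66, 0.33, -2.76], [-0.43, 0.42, -0.27, 2.12, 0.79, 0.45, -2.88], [-1.04, 0.34, 0.44, 2.15, 0.13, 0.39, -2.29]]
bar -1 30 [[-0.69, 0.48, -0.01, 2.2, 1.48, 0.31, 2.66], [-0.15, 0.5, -0.68, 2.2, 1.48, 0.62, 2.75], [-1.33, 0.37, 0.7, 2.27, 0.46, 0.19, -2.68]]
bar -1 40 [[-0.93, 0.52, 0.2, 2.3, 2.09, 0.41, 1.94], [-0.97, 0.43, 0.21, 2.33, 1.93, 0.4, 2.1], [-1.18, 0.35, 0.43, 2.35, 1.74, 0.33, 2.28]]
bar -1 45 [[-0.59, 0.56, -0.23, 2.31, 2.09, 0.7, 2.01], [-0.82, 0.46, -0.01, 2.36, 2.03, 0.6, 1.99], [-0.83, 0.36, -0.01, 2.36, 1.88, 0.57, 2.15]]
bar -1 50 [[-0.43, 0.65, -0.45, 2.33, 2.15, 0.94, 2.0], [-0.66, 0.52, -0.23, 2.38, 2.09, 0.81, 1.94], [-0.87, 0.4, -0.01, 2.4, 2.01, 0.68, 1.98]]
```

View pics/s1c.png

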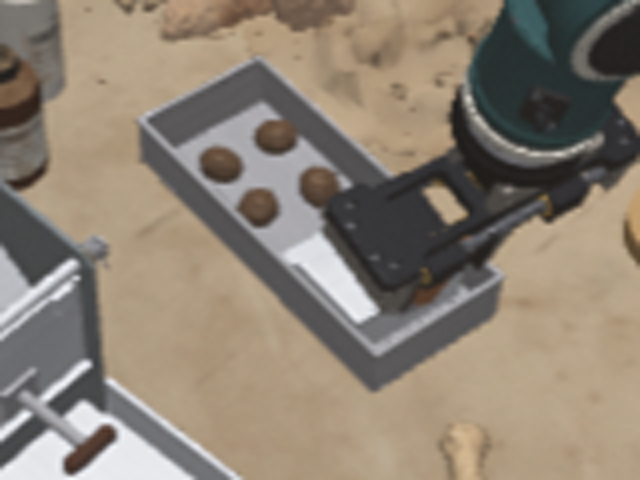

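Run:
```python
from h import *
grip(0,55); st()
def go(x,z=4.4,tilt=0,feed=80,y=0):
    p,r=scoop_tool(T(x,y,z),TY,tilt,lean=LEAN); robot.servo_line(p,feed=feed,rotation=r); return robot.observe()
o=go(-69,feed=30); st()
for x in (-40,-10,15,30,38,42,45,47,49,51):
    o=go(x,feed=70 if x<30 else 40)
    c,s=np.cos(TY),np.sin(TY);f=o['contact_force'];fx=f[0]*c+f[1]*s
    print(x,f.round(1),round(fx,1),o['tcp_pos'].round(1))
    if x>=42 and fx<-12: break
print(round(robot.observe()['t'],2))
snap('scene','s2.png')
im=cv2.imread('pics/s2.png')[140:260,230:390]; cv2.imwrite('pics/s2c.png',cv2.resize(im,None,fx=4,fy=4,interpolation=cv2.INTER_CUBIC))
```

```text
t 7.43 tcp [468.5  28.6  65.7] rv [ 0.124  1.305 -0.161] F [-0.7  1.7  1.2] w 0.17 q [ 0.47  0.44 -0.76  2.29  1.02  0.47  0.26]
t 7.68 tcp [470.1  25.9  65.9] rv [ 0.094  1.307 -0.123] F [ 0.4 -0.8 -0.7] w 0.171 q [ 0.49  0.44 -0.78  2.29  1.01  0.47  0.32]
-40 [ 0.6  0.3 -0. ] 0.6 [498.9  22.3  65.9]
-10 [-0.5  0.1 -1.1] -0.5 [528.5  18.   65.9]
15 [-0.1  0.  -1.5] -0.1 [553.3  14.4  65.9]
30 [ 1.  -1.1 -1.2] 1.2 [568.3  12.2  65.9]
38 [ 0.3  0.3 -1.3] 0.3 [576.2  11.1  65.9]
42 [-1.  -0.1 -1.7] -0.9 [580.   10.5  65.9]
45 [-2.6 -0.4  1. ] -2.5 [582.9  10.   66. ]
47 [-4.1 -0.5  1.7] -4.0 [584.7   9.8  65.9]
49 [-0.7  0.2 -0.9] -0.7 [587.3   9.5  65.9]
51 [-0.7  0.1 -1.2] -0.7 [589.2   9.2  65.9]
11.46
```

View pics/s2c.png

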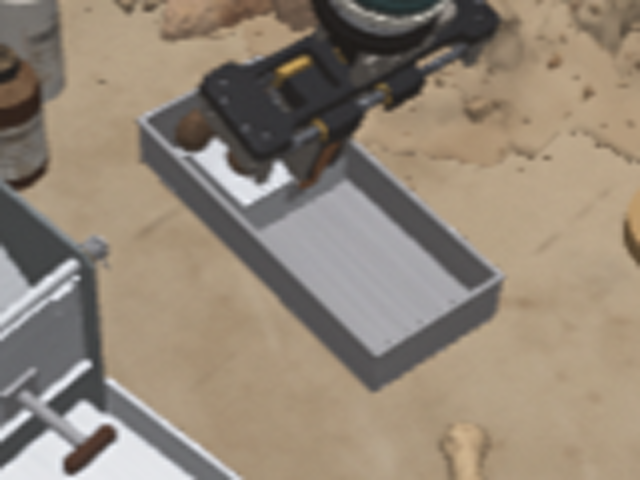

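Run:
```python
from h import *
def go(x,z=4.4,tilt=0,feed=80,y=0):
    p,r=scoop_tool(T(x,y,z),TY,tilt,lean=LEAN); robot.servo_line(p,feed=feed,rotation=r); return robot.observe()
for x in (52,53,54,55,56):
    f=go(x,feed=25)['contact_force'];fx=f[0]*np.cos(TY)+f[1]*np.sin(TY)
    print(x,f.round(1),round(fx,1))
    if fx<-6: break
xn=x+48-1  # nose position
for h in (5,10,15,20,25,30,34):
    t=np.arcsin(h/98); nx=xn-.5+h*np.tan(D(11)); zn=4.8+h
    try: o=go(nx-48*np.cos(t),zn-48*np.sin(t)+0.3,t,feed=60)
    except robot.IKError as e: print('ik',h,e); break
    print(h,round(np.degrees(t),1),o['contact_force'].round(1))
st()
snap('top','t3.png');snap('scene','s3.png')
a=cv2.imread('pics/s3.png')[130:260,230:390];b=cv2.imread('pics/t3.png')[140:250,280:415]
cv2.imwrite('pics/s3c.png',np.hstack([cv2.resize(a,(400,325)),cv2.resize(b,(400,325))]))
```

```text
52 [-0.7 -0.1 -0.8] -0.6
53 [-4.6 -0.1  1. ] -4.5
54 [-9.8 -0.2  7. ] -9.7
5 2.9 [ 0.8 -1.  -2.8]
10 5.9 [ 0.6 -0.4 -3. ]
15 8.8 [ 0.2 -0.7 -2.9]
20 11.8 [ 0.3 -0.  -1.3]
25 14.8 [ 0.7  0.2 -0.3]
30 17.8 [0.4 0.4 1.3]
34 20.3 [-1.4  0.5  3.9]
t 14.35 tcp [583.7  10.1  58.9] rv [ 0.067  0.953 -0.131] F [-1.4  0.5  3.9] w 0.174 q [ 0.36  0.56 -0.62  2.29  2.09  0.52 -0.66]
```

View pics/s3c.png

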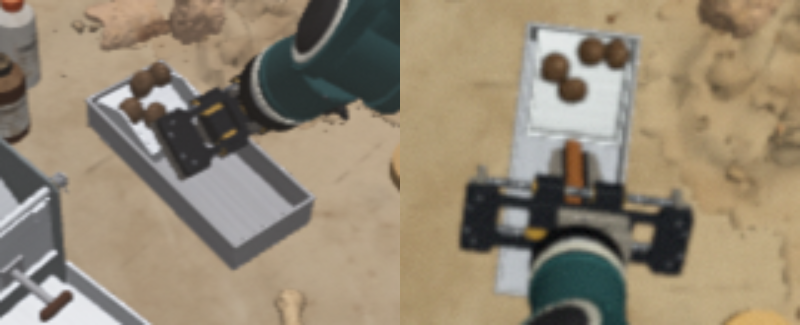

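Run:
```python
from h import *
def go(x,z=4.4,tilt=0,feed=80,y=0):
    p,r=scoop_tool(T(x,y,z),TY,tilt,lean=LEAN); robot.servo_line(p,feed=feed,rotation=r); return robot.observe()
xn=101
for h,t in ((37,22),(42,25),(46,28),(50,30),(50,32)):
    t=D(t); nx=xn-.8+min(h,38)*np.tan(D(11)); zn=5.8+h
    try: o=go(nx-48*np.cos(t),zn-48*np.sin(t)+0.5,t,feed=50)
    except robot.IKError as e: print('ik',h,e); break
    print(h,round(np.degrees(t),1),o['contact_force'].round(1))
st()
snap('top','t4.png');snap('scene','s4.png')
a=cv2.imread('pics/s4.png')[130:260,230:390];b=cv2.imread('pics/t4.png')[140:250,280:415]
cv2.imwrite('pics/s4c.png',np.hstack([cv2.resize(a,(400,325)),cv2.resize(b,(400,325))]))
```

```text
37 22.0 [-1.3  1.2  0.9]
42 25.0 [-2.8  0.3  7.3]
46 28.0 [-5.6  0.9 11.2]
50 30.0 [-2.5 -0.2  6.8]
50 32.0 [-5.4 -0.3 17. ]
t 15.7 tcp [584.4   9.8  52.2] rv [ 0.049  0.743 -0.137] F [-5.4 -0.3 17. ] w 0.169 q [ 0.4   0.71 -0.71  2.4   2.46  0.9  -0.96]
```

View pics/s4c.png

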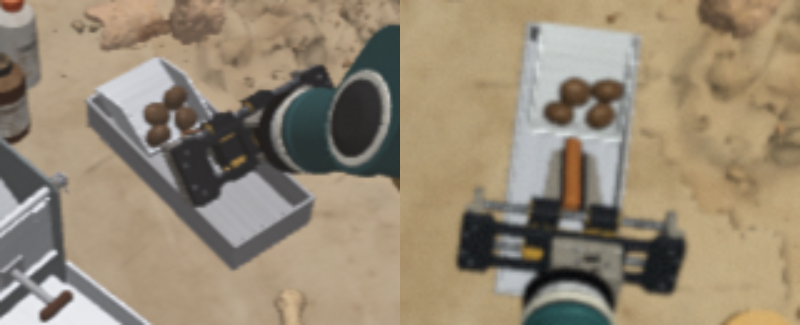

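Run:
```python
from h import *
def go(pos,yaw,tilt,feed=150):
    p,r=scoop_tool(pos,yaw,D(tilt),lean=LEAN); robot.servo_line(p,feed=feed,rotation=r); return robot.observe()
def try_(*a,**k):
    try: go(*a,**k)
    except robot.IKError as e: print('IK',a,e)
try_(T(60,0,75),TY,30,feed=80)
try_(T(40,0,150),TY,22); st()
try_(T(0,0,235),TY,18); st()
def nose(nx,nz,t):
    t=D(t); return F(nx-48*np.cos(t),0,nz-48*np.sin(t))
try_((T(0,0,235)+nose(-20,240,18))/2,-.05,18,feed=200)
try_(nose(-20,240,18),FY,18,feed=200); st()
snap('top','t5.png');snap('scene','s5.png')
for c in('scene','top'): print(pin('scoop',c)[:2],pin('scoop_grip',c)[:1])
print(nose(-20,240,18))
a=cv2.imread('pics/s5.png')[100:300,150:390];b=cv2.imread('pics/t5.png')[100:270,180:384]
cv2.imwrite('pics/s5c.png',np.hstack([cv2.resize(a,(400,333)),cv2.resize(b,(400,333))]))
```

```text
t 17.83 tcp [559.5  13.4 182.9] rv [ 0.065  0.924 -0.132] F [ 1.   0.7 -2.3] w 0.174 q [ 0.36  0.2  -0.61  2.31  1.46  0.32 -0.12]
t 18.95 tcp [522.3  18.6 273.2] rv [ 0.07   0.995 -0.13 ] F [-0.8 -0.1 -1.7] w 0.167 q [ 0.59 -0.04 -0.77  2.23  0.37  0.42  0.95]
t 20.55 tcp [443.6 264.6 263.8] rv [-0.02   0.995  0.036] F [ 0.5  0.4 -3.5] w 0.172 q [ 0.31  0.08 -1.18  2.19  0.84  0.68  0.16]
[(0.56, array([517.4, 266.6, 221.3]))] []
[] [(0.95, array([435.3, 262.4, 275.7]))]
[522.60718264 269.24348065 225.16718427]
```

View pics/s5c.png

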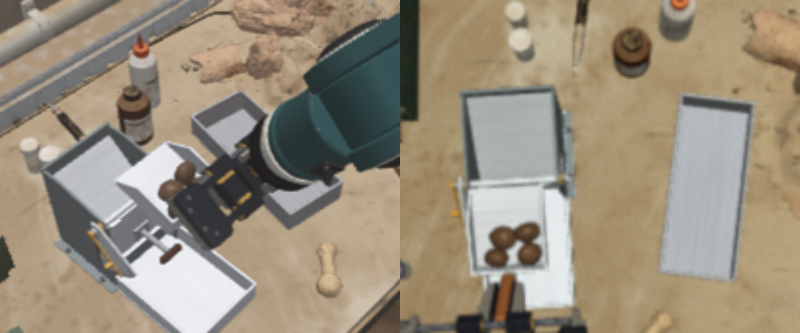

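Run:
```python
from h import *
def go(nx,nz,tilt,feed=100):
    t=D(tilt); p,r=scoop_tool(F(nx-48*np.cos(t),0,nz-48*np.sin(t)),FY,t,lean=LEAN)
    try: robot.servo_line(p,feed=feed,rotation=r); return True
    except robot.IKError as e: print('IK',nx,nz,tilt,e); return False
go(15,200,5); go(26,175,-8); 
for t in(-18,-27,-33,-38,-42,-46): 
    if not go(26,158,t,feed=80): break
st(); robot.hold(.6)
snap('top','t6.png');snap('scene','s6.png')
a=cv2.imread('pics/s6.png')[100:300,150:390];b=cv2.imread('pics/t6.png')[100:270,180:384]
cv2.imwrite('pics/s6c.png',np.hstack([cv2.resize(a,(400,333)),cv2.resize(b,(400,333))]))
```

```text
t 23.82 tcp [580.3 272.  281.5] rv [-0.046  2.109  0.024] F [-0.8 -0.2 -1.6] w 0.169 q [ 0.01  0.89 -0.87  1.08  0.29  1.84  0.85]
```

View pics/s6c.png

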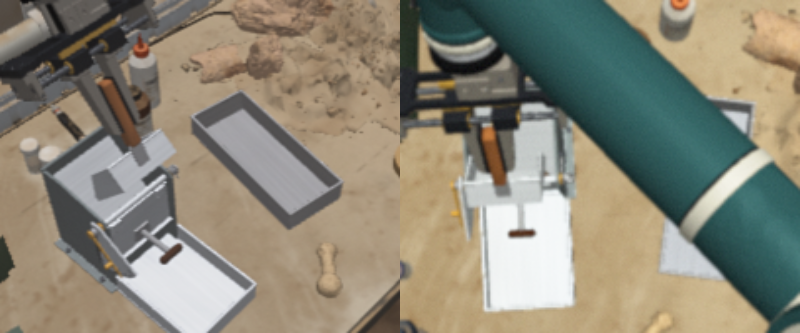

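Run:
```python
from h import *
def go(pos,yaw,tilt,feed=150):
    p,r=scoop_tool(pos,yaw,D(tilt),lean=LEAN)
    try: robot.servo_line(p,feed=feed,rotation=r)
    except robot.IKError as e: print('IK',pos,e); robot.movep(p,r)
def nose(nx,nz,t):
    t=D(t); return F(nx-48*np.cos(t),0,nz-48*np.sin(t))
go(nose(20,190,-30),FY,-30); go(nose(-10,220,0),FY,0,feed=220)
go((T(-69,0,180)+nose(-10,220,0))/2,-.05,0,feed=250)
go(T(-69,0,180),TY,0,feed=250); st()
snap('top','t7.png');snap('scene','s7.png')
for c in('scene','top'): print(pin('lump_1',c),pin('scoop',c)[:1],pin('scoop_grip',c)[:1])
print('expect',T(-69,0,180))
a=cv2.imread('pics/s7.png')[100:300,150:390];b=cv2.imread('pics/t7.png')[100:270,180:384]
cv2.imwrite('pics/s7c.png',np.hstack([cv2.resize(a,(400,333)),cv2.resize(b,(400,333))]))
```

```text
t 26.91 tcp [470.9  28.6 242.1] rv [ 0.092  1.306 -0.118] F [-0.6  0.5 -1.3] w 0.172 q [ 0.69  0.05 -0.88  2.13  0.18  0.73  1.12]
[(0.56, array([526.7,  20.3, 179.8]))] [(0.74, array([526.1,  21.5, 176.3]))] [(0.66, array([462.2,  30.2, 260.6]))]
[(0.54, array([596.6, 240.6,  67.8])), (0.51, array([610.6, 314.6,  87. ])), (0.47, array([594.5, 291.3,  75.8])), (0.45, array([595.2, 270. ,  79.3])), (0.21, array([601.3,   8.2,   0.9]))] [(0.7, array([523.9,  12.5, 176.7]))] [(0.74, array([465.2,  29. , 259.3]))]
expect [533.19448985  17.26510537 180.        ]
```

View pics/s7c.png

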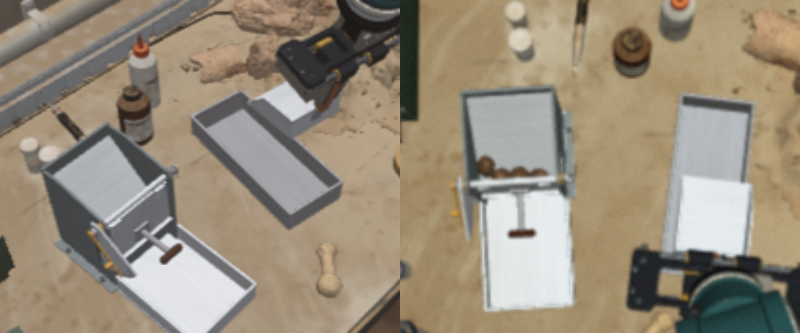

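Run:
```python
from h import *
def go(x,z,feed=120):
    p,r=scoop_tool(T(x,0,z),TY,0,lean=LEAN); robot.servo_line(p,feed=feed,rotation=r); return robot.observe()
go(-65,60,200);go(-65,14,100)
for z in (10,8,6.5,5.5,4.5,3.8):
    f=go(-65,z,40)['contact_force'];print(z,f.round(1))
    if f[2]>5: break
st()
snap('top');print(pin('scoop','top')[:1])
grip(.5); robot.hold(.3); st()
snap('top','t8.png')
print(pin('scoop','top')[:1],pin('scoop_grip','top')[:1])
a=cv2.imread('pics/t8.png')[100:270,180:384]; cv2.imwrite('pics/t8c.png',cv2.resize(a,(400,333)))
```

```text
10 [-0.1  0.8 -2.3]
8 [-6.8 -0.1  9.7]
t 29.17 tcp [474.3  25.8  70.5] rv [ 0.092  1.305 -0.121] F [-6.8 -0.1  9.7] w 0.171 q [ 0.32  0.38 -0.57  2.29  0.83  0.39  0.48]
[(0.85, array([529.9,  11.2,   3.7]))]
t 30.18 tcp [474.2  25.7  69.6] rv [ 0.093  1.307 -0.121] F [-0.7 -0.  -0.3] w 0.499 q [ 0.32  0.38 -0.57  2.29  0.83  0.39  0.48]
[(0.94, array([5.303e+02, 1.280e+01, 2.000e-01]))] [(0.9, array([463.7,  26.6,  83. ]))]
```

```bash
cat >> h.py <<'E'
def bar_tool(a,tilt,off=0,dx=0):
    A=np.arctan2(62,66)+a; r=rot(FY,tilt)
    return F(-4-90.6*np.sin(A)+dx,0,142-90.6*np.cos(A))+r.apply([19-off,0,0]), r.as_rotvec()
E
python3 - <<'E'
from h import *
o=robot.observe();a=R.from_rotvec(o['tcp_rot']).apply([1,0,0])
robot.servo_line(o['tcp_pos']-120*a,feed=200)
p,r=bar_tool(0,D(40),140,-1); 
pm=p.copy();pm[1]=150;pm[2]=230
robot.movep(pm,r); grip(.62); robot.movep(p,r); st()
snap('scene','s9.png');snap('top','t9.png')
for c in('scene','top'):
    for n in('pull_bar','pointer_tip','set_mark','scoop'): print(c,n,pin(n,c)[:2])
    print(pin('lump_1',c))
p,r=bar_tool(0,D(40),0,-1)
robot.servo_line(p,feed=100,rotation=r);st()
snap('scene','s10.png');snap('top','t10.png')
a=cv2.imread('pics/s10.png')[170:320,180:360];b=cv2.imread('pics/t10.png')[100:270,180:384]
cv2.imwrite('pics/s10c.png',np.hstack([cv2.resize(a,(400,333)),cv2.resize(b,(400,333))]))
E
```

```text
t 33.14 tcp [443.5 265.3 168.4] rv [-0.019  0.873  0.038] F [-1.2 -0.3  0.2] w 0.621 q [ 0.19  0.54 -1.3   2.34  1.61  1.03 -0.58]
scene pull_bar [(0.78, array([519. , 267.1,  81.9]))]
scene pointer_tip [(0.85, array([579.2, 346.3,  75.7]))]
scene set_mark [(0.53, array([524.3, 344. , 100. ])), (0.31, array([698.7,  -4.4,   4.1]))]
scene scoop [(0.86, array([530.1,  17.1,   8.1]))]
[]
top pull_bar [(0.71, array([514.2, 269.6,  78. ]))]
top pointer_tip [(0.63, array([579.7, 346. ,  77.1])), (0.25, array([ 3.953e+02, -1.662e+02,  3.000e-01]))]
top set_mark [(0.38, array([531.3, 343.4,  94.5]))]
top scoop [(0.94, array([531.5,   8.1,   0.9]))]
[(0.46, array([606.1, 316.7,  87.7])), (0.38, array([595.9, 293.8,  75.7])), (0.38, array([596.3, 244.2,  68.6])), (0.38, array([597.3, 271. ,  78.2]))]
t 35.29 tcp [533.3 269.9  61.9] rv [-0.018  0.872  0.04 ] F [ 0.4 -0.4  0.6] w 0.621 q [ 0.08  0.83 -1.03  2.24  1.96  1.07 -0.67]
```

View pics/s10c.png

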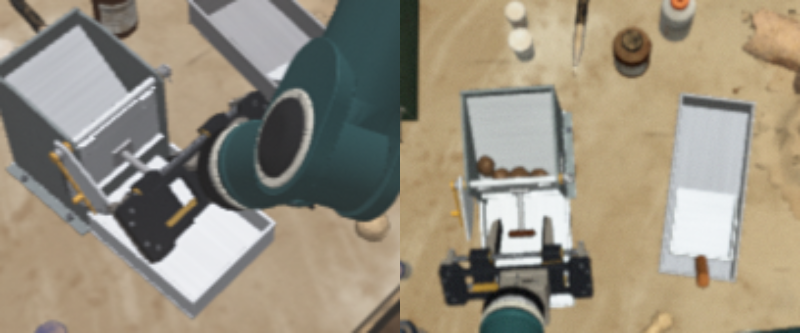

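Run:
```python
from h import *
grip(0,55); st()
for a in np.linspace(.08,.8,10):
    p,r=bar_tool(a,D(40)); robot.servo_line(p,feed=80,rotation=r); o=robot.observe(); print(round(a,2),o['contact_force'].round(1),round(o['grip_width'],3))
robot.hold(.6); st()
snap('scene','s11.png');snap('top','t11.png')
for c in('scene','top'):
    for n in('pull_bar','pointer_tip','set_mark','scoop','lump_1'): print(c,n,pin(n,c)[:5])
a=cv2.imread('pics/s11.png')[170:320,180:360];b=cv2.imread('pics/t11.png')[100:270,180:384]
cv2.imwrite('pics/s11c.png',np.hstack([cv2.resize(a,(400,333)),cv2.resize(b,(400,333))]))
```

```text
t 35.85 tcp [533.4 270.4  61.6] rv [-0.018  0.872  0.041] F [ 0.   1.6 -0.2] w 0.394 q [ 0.08  0.83 -1.03  2.24  1.96  1.07 -0.67]
0.08 [-2.3  3.5 -1.3] 0.397
0.16 [-1.9  4.  -1.1] 0.399
0.24 [-1.7  4.7 -0.2] 0.392
0.32 [ 2.1  5.9 -5.8] 0.398
0.4 [ 4.   6.6 -6.2] 0.397
0.48 [ 2.9  7.5 -7.2] 0.395
0.56 [ 4.2  7.2 -8.2] 0.396
0.64 [ 3.9  7.  -8.3] 0.398
0.72 [ 4.1  6.9 -7.5] 0.397
0.8 [ 5.2  8.  -9.6] 0.398
t 38.95 tcp [506.  269.2 125.1] rv [-0.017  0.874  0.041] F [ 4.3  6.9 -9.3] w 0.398 q [ 0.14  0.68 -1.15  2.27  1.78  1.03 -0.58]
scene pull_bar [(0.71, array([489.9, 267.3, 140.4]))]
scene pointer_tip [(0.81, array([532. , 344.6,  94.9]))]
scene set_mark [(0.5, array([525.7, 341.2,  99.3])), (0.22, array([567.3, 310.4,  14.1]))]
scene scoop [(0.64, array([530.1,  15.8,   9.2]))]
scene lump_1 [(0.45, array([566.2, 312.8,  12.4])), (0.44, array([546.4, 300.5,  16.8]))]
top pull_bar [(0.96, array([488.3, 267. , 143.1])), (0.48, array([467.9,  27.7,  84.7]))]
top pointer_tip [(0.56, array([533.4, 342.7,  94.7]))]
top set_mark [(0.36, array([532.4, 339.3,  92.8])), (0.26, array([474.9, 451.1,   2.3]))]
top scoop [(0.84, array([531.2,   9.3,   4. ]))]
top lump_1 [(0.7, array([490.1, 268.1, 144.7]))]
```

View pics/s11c.png

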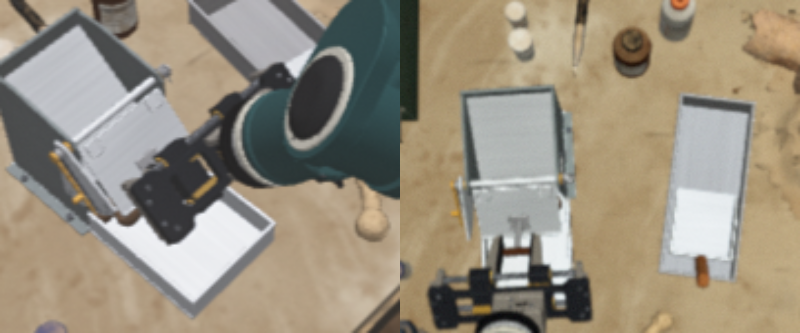

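Run:
```python
from fit import *
res={}
for k in range(8):
    for c in('scene','top'):
        im=snap(c)
        for n in('pointer_tip','set_mark'):
            for d in viewer.pinpoint(n,c):
                w=toW(d['at'],c)
                if np.linalg.norm(w-[530,343,96])<20: res.setdefault((c,n),[]).append(w);break
for k,v in res.items(): v=np.array(v);print(k,len(v),v.mean(0).round(1),v.std(0).round(1))
a=snap('scene');b=snap('top')
out=[]
for im,c in((a,'scene'),(b,'top')):
    u=proj(np.array([F(-4-68*np.sin(t),74,142-68*np.cos(t)) for t in(.7,.75,.8,.85,.9)]),c)
    h=proj(np.array([F(-4,74,142)]),c)
    x,y=u[2].astype(int); n=25; crop=cv2.resize(im[y-n-8:y+n-8,x-n:x+n],(400,400),interpolation=cv2.INTER_CUBIC)[:,:,::-1].copy()
    for i,p in enumerate(np.vstack([u,h])):
        q=((p+.5-[x-n,y-n-8])*8).astype(int); cv2.circle(crop,tuple(map(int,q)),2,(0,0,255) if i!=2 else (0,255,0),-1)
    print(c,u.round(1).tolist(),h.round(1)); out.append(crop)
cv2.imwrite('pics/z12.png',np.hstack(out))
print(round(robot.observe()['t'],2),pin('lump_1','scene'))
```

```text
('scene', 'pointer_tip') 8 [531.9 345.7  92.8] [1.8 1.7 0.8]
('scene', 'set_mark') 8 [525.8 343.2  96.6] [2.8 1.4 1.8]
('top', 'pointer_tip') 8 [531.4 341.   94.4] [0.9 1.3 1.2]
('top', 'set_mark') 8 [532.4 340.8  93.4] [0.6 0.7 1.1]
scene [[221.0, 263.4], [221.7, 263.5], [222.3, 263.6], [222.9, 263.6], [223.5, 263.5]] [[204.6 238.6]]
top [[212.6, 212.2], [212.5, 213.0], [212.4, 213.9], [212.2, 214.7], [212.1, 215.5]] [[208.  193.3]]
42.05 [(0.6, array([568.8, 314.8,  16.1])), (0.59, array([550.5, 299.8,  16.4]))]
```

View pics/z12.png

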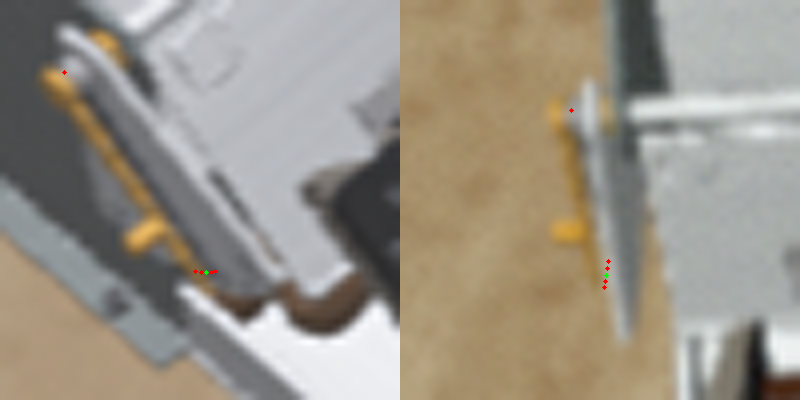

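```bash
cat > brass.py <<'E'
from fit import *
def line(Y,t,c,r):
    return proj(np.array([F(-4-q*np.sin(t),Y,142-q*np.cos(t)) for q in r]),c)
for c,fs in(('scene',['s0','s7','s11']),('top',['t0','t7','t11'])):
    ims=[cv2.imread(f'pics/{f}.png').astype(float) for f in fs]; im=np.mean(ims,0)
    x,y=line(74,.8,c,[34])[0].astype(int); sub=im[y-20:y+22,x-16:x+18]
    w=np.clip(sub[:,:,2]-sub[:,:,0]-(60 if c=='scene' else 70),0,None)
    print(c,'origin',x-16,y-20)
    for i in range(len(w)):
        if w[i].sum()>15: print(y-20+i,[int(v) for v in w[i]])
    for Y in(76,80):
        for t in(.7,.8,.9): print(Y,t,line(Y,t,c,[0,20,40,60,68]).round(1).tolist())
E
python3 brass.py
```

```text
scene origin 197 231
234 [0, 0, 0, 0, 0, 0, 0, 0, 0, 0, 0, 0, 34, 11, 0, 0, 0, 0, 0, 0, 0, 0, 0, 0, 0, 0, 0, 0, 0, 0, 0, 0, 0, 0]
235 [0, 0, 0, 0, 0, 0, 0, 0, 0, 0, 0, 0, 13, 50, 12, 0, 0, 0, 0, 0, 0, 0, 0, 0, 0, 0, 0, 0, 0, 0, 0, 0, 0, 0]
239 [0, 0, 0, 0, 0, 0, 46, 32, 0, 0, 0, 0, 0, 0, 0, 0, 0, 0, 0, 0, 0, 0, 0, 0, 0, 0, 0, 0, 0, 0, 0, 0, 0, 0]
240 [0, 0, 0, 0, 0, 0, 24, 44, 20, 0, 0, 0, 0, 0, 0, 0, 0, 0, 0, 0, 0, 0, 0, 0, 0, 0, 0, 0, 0, 0, 0, 0, 0, 0]
241 [0, 0, 0, 0, 0, 0, 0, 14, 22, 0, 0, 0, 0, 0, 0, 0, 0, 0, 0, 0, 0, 0, 0, 0, 0, 0, 0, 0, 0, 0, 0, 0, 0, 0]
243 [0, 0, 0, 0, 0, 0, 0, 0, 0, 18, 4, 0, 0, 0, 0, 0, 0, 0, 0, 0, 0, 0, 0, 0, 0, 0, 0, 0, 0, 0, 0, 0, 0, 0]
246 [0, 0, 0, 0, 0, 0, 0, 0, 0, 0, 0, 11, 6, 0, 0, 0, 0, 0, 0, 0, 0, 0, 0, 0, 0, 0, 0, 0, 0, 0, 0, 0, 0, 0]
247 [0, 0, 0, 0, 0, 0, 0, 0, 0, 0, 0, 0, 21, 0, 0, 0, 0, 0, 0, 0, 0, 0, 0, 0, 0, 0, 0, 0, 0, 0, 0, 0, 0, 0]
250 [0, 0, 0, 0, 0, 0, 0, 0, 0, 0, 0, 0, 0, 0, 16, 0, 0, 0, 0, 0, 0, 0, 0, 0, 0, 0, 0, 0, 0, 0, 0, 0, 0, 0]
254 [0, 0, 0, 0, 0, 0, 0, 0, 0, 0, 0, 0, 0, 0, 0, 0, 0, 18, 0, 0, 0, 0, 0, 0, 0, 0, 0, 0, 0, 0, 0, 0
[... 2998 characters left out ...]
, 0, 0, 0, 16, 0, 0, 0, 0, 0, 0, 0, 0, 0, 0, 0, 0, 0, 0, 0, 0, 0]
213 [0, 0, 0, 0, 0, 0, 0, 0, 0, 0, 0, 0, 0, 0, 0, 0, 9, 5, 0, 0, 0, 0, 0, 0, 0, 0, 0, 0, 0, 0, 0, 0, 0, 0]
76 0.7 [[207.2, 193.4], [208.6, 199.1], [210.0, 204.6], [211.3, 210.1], [211.9, 212.2]]
76 0.8 [[207.2, 193.4], [208.5, 199.6], [209.8, 205.7], [211.1, 211.6], [211.6, 213.9]]
76 0.9 [[207.2, 193.4], [208.4, 200.0], [209.7, 206.6], [210.8, 213.0], [211.3, 215.5]]
80 0.7 [[205.7, 193.5], [207.1, 199.2], [208.5, 204.7], [209.8, 210.2], [210.4, 212.3]]
80 0.8 [[205.7, 193.5], [207.0, 199.7], [208.3, 205.8], [209.6, 211.7], [210.1, 214.0]]
80 0.9 [[205.7, 193.5], [206.9, 200.1], [208.1, 206.7], [209.3, 213.1], [209.8, 215.6]]
```

Run:
```python
from fit import *
for c in('scene','top'):
    im=snap(c); hsv=cv2.cvtColor(im,cv2.COLOR_RGB2HSV)
    u=proj(np.array([F(x,y,z) for x in(-170,112) for y in(-63,63) for z in(0,120)]),c); m=np.zeros((420,560),np.uint8)
    cv2.fillConvexPoly(m,cv2.convexHull(u.astype(np.int32)),1)
    r,g,b=[im[:,:,i].astype(int) for i in range(3)]
    br=((r-b>18)&(r<150)&(r-b<75)&(m>0)).astype(np.uint8)
    n,l,s,ce=cv2.connectedComponentsWithStats(br)
    print(c,[(s[i].tolist(),ce[i].round(1).tolist()) for i in range(1,n) if s[i][4]>=4])
    print(pin('lump_1',c)); print([(round(d['confidence'],2),int(d['mask'].sum()),np.argwhere(d['mask']).mean(0).round(0)) for d in viewer.silhouettes('lump_1',c)])
    for x,y,z in[(-20,-40,16),(-20,-10,16),(-20,20,16),(-60,-30,16),(-60,10,16),(-100,0,16),(-130,0,16),(5,-30,68),(5,0,68)]: print((x,y,z),proj(F(x,y,z)[None],c)[0].round(0),end=' ')
    print()
```

```text
scene [([178, 215, 3, 8, 8], [178.8, 218.5]), ([202, 238, 27, 31, 97], [213.9, 254.1]), ([265, 239, 10, 8, 21], [269.3, 242.0]), ([250, 241, 6, 4, 13], [252.8, 242.3]), ([264, 249, 14, 13, 43], [270.5, 255.5]), ([283, 251, 4, 3, 4], [284.5, 251.8]), ([299, 254, 5, 1, 5], [301.0, 254.0]), ([232, 264, 11, 7, 39], [237.0, 267.4])]
[(0.45, array([551.2, 300. ,  16.4])), (0.41, array([566.1, 312.9,  13.3])), (0.32, array([491.6, 268.7, 140.5]))]
[(0.56, 12, array([268., 239.]))]
(-20, -40, 16) [251. 244.] (-20, -10, 16) [242. 252.] (-20, 20, 16) [233. 259.] (-60, -30, 16) [260. 256.] (-60, 10, 16) [248. 266.] (-100, 0, 16) [263. 273.] (-130, 0, 16) [272. 281.] (5, -30, 68) [239. 229.] (5, 0, 68) [230. 236.] 
top [([259, 146, 4, 10, 10], [260.2, 150.5]), ([261, 191, 2, 3, 5], [261.6, 192.2]), ([217, 207, 2, 8, 9], [217.1, 210.1]), ([232, 226, 14, 4, 45], [238.6, 227.9]), ([215, 236, 7, 4, 10], [217.6, 236.8]), ([255, 237, 3, 6, 10], [256.2, 239.6]), ([225, 238, 3, 7, 16], [226.0, 240.8]), ([245, 244, 11, 3, 22], [250.0, 244.6]), ([216, 252, 12, 7, 19], [220.1, 255.3]), ([230, 252, 2, 2, 4], [230.5, 252.5]), ([257, 252, 2, 4, 7], [257.4, 253.7])]
[]
[(0.21, 1367, array([207., 239.]))]
(-20, -40, 16) [257. 202.] (-20, -10, 16) [247. 203.] (-20, 20, 16) [236. 203.] (-60, -30, 16) [255. 216.] (-60, 10, 16) [240. 217.] (-100, 0, 16) [245. 231.] (-130, 0, 16) [245. 242.] (5, -30, 68) [252. 191.] (5, 0, 68) [240. 192.]
```

Run:
```python
from h import *
def sw(a,t=40,feed=60):
    p,r=bar_tool(a,D(t)); 
    try: robot.servo_line(p,feed=feed,rotation=r)
    except robot.IKError as e: print('IK',a,t)
def look(f):
    for c in('scene','top'):
        snap(c,f+c+'.png'); print(c,pin('lump_1',c),pin('pointer_tip',c)[:1])
sw(.9);sw(1.0); robot.hold(.3); st(); look('u1')
sw(1.0,20,40); look('u2')
sw(1.0,40,40); sw(.9);sw(.8); robot.hold(.4); st(); look('u3')
```

```text
t 43.3 tcp [507.  269.2 142.6] rv [-0.017  0.876  0.041] F [  4.4   7.7 -11.5] w 0.399 q [ 0.17  0.64 -1.18  2.26  1.73  1.01 -0.54]
scene [(0.57, array([571. , 312. ,  14.2])), (0.48, array([548.6, 300. ,  13.7])), (0.22, array([698.2,  -4.7,   3.6]))] [(0.92, array([522. , 347.7, 103.9]))]
top [(0.64, array([ 398.6, -163.8,    2.2])), (0.25, array([487.4, 267. , 161.1]))] [(0.96, array([523.2, 338.8, 104.2]))]
scene [(0.66, array([546.9, 299.6,  18.7])), (0.35, array([567.7, 311.5,  16.1]))] [(0.88, array([522.1, 344.2, 108.1]))]
top [(0.68, array([634.8, 270. , 161.4]))] [(0.68, array([520. , 340.3, 105.5]))]
t 46.11 tcp [506.2 269.2 125.5] rv [-0.018  0.873  0.041] F [ 3.5  6.6 -6.4] w 0.396 q [ 0.12  0.66 -1.12  2.27  1.77  1.   -0.59]
scene [(0.56, array([569. , 312.3,  16.9])), (0.41, array([549. , 298.5,  15. ]))] [(0.84, array([532.5, 344.1,  91.6]))]
top [] [(0.92, array([530.1, 342.2,  97.8]))]
```

Run:
```python
from fit import *
s0=cv2.imread('pics/s0.png')[:,:,::-1].astype(int)
for f in('u1scene','u2scene','u3scene'):
    im=cv2.imread(f'pics/{f}.png')[:,:,::-1].astype(int)
    r,g,b=im[:,:,0],im[:,:,1],im[:,:,2]
    print(f)
    for y in range(226,276):
        row=''.join('B' if r[y,x]-b[y,x]>22 and r[y,x]<140 else ('b' if r[y,x]-b[y,x]>12 and r[y,x]<140 else ('#' if r[y,x]<75 else ('.' if r[y,x]>170 else '-'))) for x in range(222,290))
        print(y,row)
```

```text
u1scene
226 ..--.................................---------###-------######--.--#
227 .---..............................--#####----####------#######-----#
228 --...............................--######---######-----#######-----#
229 -...............................--#################--#########-----#
230 ...............................--#############################---.-#
231 ..............................-###############################------
232 ............................--##########################b######-----
233 ...........................--################BBb########b######-----
234 ..........................--################BBBb########b######-----
235 ..........................-bBBB############BBBb--###############---.
236 ..........................-bB-BB##########bBBb----###############---
237 ..........................--bbBBB##############--.-##############---
238 .........................-----b-B###############-.b###############--
239 .......................--------bb###############---b###############-
240 ......................--#-----###################b--b#############
[... 9173 characters left out ...]
#####################-..................---
267 .-BBBBbb--BBBbbBBBBBb---#####################-....................--
268 ..-bBBb-..-BBBBBBBBb-..--####################-......................
269 -...-b--...bBBBBBBb-....-####################-......................
270 --...-.....-bBBBbb-.....--#####--############-......................
271 ---..........-----.......--####--####--######-......................
272 ----......................--########---######-......................
273 ------.....................-#########--#####-.......................
274 -------....................--##############-........................
275 --------....................--############-.........................
```

Run:
```python
from h import *
def sw(a,t=40,feed=60):
    p,r=bar_tool(a,D(t)); 
    try: robot.servo_line(p,feed=feed,rotation=r)
    except robot.IKError as e: print('IK',a,t)
sw(1.0);sw(1.0,20,50);sw(1.0,0,50); st()
im=snap('scene','u4.png').astype(int); print(pin('lump_1','scene'))
sw(1.0,20,50); sw(1.0,40,50); sw(.8); robot.hold(.4); st()
print([pin('pointer_tip',c)[:1] for c in('scene','top') if snap(c) is not None])
r,g,b=im[:,:,0],im[:,:,1],im[:,:,2]
for y in range(224,272):
    print(y,''.join('B' if r[y,x]-b[y,x]>22 and r[y,x]<140 else ('b' if r[y,x]-b[y,x]>12 and r[y,x]<140 else ('#' if r[y,x]<75 else ('.' if r[y,x]>170 else '-'))) for x in range(222,290)))
```

```text
t 47.97 tcp [494.8 268.7 137.9] rv [-0.03   1.574  0.034] F [ 0.   5.8 -6.1] w 0.392 q [ 0.32  0.87 -1.3   1.83  0.9   1.2   0.33]
[(0.46, array([552.2, 297.6,  13.1])), (0.38, array([567.7, 310.2,  15.7]))]
t 50.05 tcp [505.7 269.2 125.2] rv [-0.018  0.874  0.041] F [ 2.3  7.2 -7.5] w 0.393 q [ 0.1   0.63 -1.08  2.27  1.76  0.96 -0.6 ]
[[(0.78, array([534.1, 346.5,  92.9]))], [(0.88, array([532.2, 340.8,  91.2]))]]
224 ################################################--B-........-.---...
225 ######################################--########--B...........--....
226 #####################################---########--B........-........
227 ######################################--########--B...-..---.-.-....
228 ######################################--########--B..----------.---.
229 #######################b##############--########---...--------..--..
230 ######################BBBB###########---########-b-.....-------.-...
231 #####################bBBB-B#########--.-#bb#####-b-......-------....
232 #######################--BBB#######--..-bBBB####-B-......------.....
233 ###--##############
[... 2123 characters left out ...]
...................................--------
263 b-------..-BB-...............................................-------
264 B--------.-BBB-....---.........................................-----
265 Bb--------bBBBb-..-bb-..........................................----
266 -Bb------bBBBBBB--bBb-...........................................---
267 .-BBBbbb--BBBBBBBBBBb.............................................--
268 ..-bBBb-..-BBBBBBBBb-...............................................
269 -...-b--...bBBBBBbb-................................................
270 --...-.....-bbbbbb-.................................................
271 ---.........------..................................................
```

Run:
```python
from h import *
def meas(n):
    out=[]
    for c in('scene','top'):
        v=[]
        for k in range(8):
            snap(c); v+=[w for _,w in pin(n,c) if np.linalg.norm(w-[530,343,96])<20][:1]
        out.append(np.mean(v,0).round(1))
    return out
print(meas('pointer_tip')); 
p,r=bar_tool(.815,D(40)); robot.servo_line(p,feed=30,rotation=r); robot.hold(.5)
print(meas('pointer_tip')); snap('scene');snap('top'); print(pin('scoop','top')[:1],pin('scoop','scene')[:1],pin('toe_bone','top')[:1],pin('vial_cap','top')[:1],pin('tape','top')[:1])
st(); robot.job_done()
```

```text
[array([533.8, 345.8,  92.7]), array([532. , 342.1,  93.6])]
[array([532.1, 345.7,  94.1]), array([532.3, 340.9,  93. ])]
[(0.87, array([526.6,   9.7,   5.9]))] [(0.43, array([531.6,  17.4,   4.7]))] [(0.86, array([373.6, 102.1,   1. ]))] [(0.63, array([474.3, 447.9,   1.7]))] [(0.75, array([ 399.3, -163.3,    1.7]))]
t 54.55 tcp [505.7 269.2 126.5] rv [-0.018  0.874  0.041] F [ 1.4  6.  -6.3] w 0.399 q [ 0.1   0.62 -1.08  2.27  1.76  0.96 -0.6 ]
the job is handed in; nothing more can be done
```

I carried all four lumps into the hopper in one scoop. I set the scoop back flat in its tray and let go. Then I swung the cover up by its pull bar to the set hand and handed the job in at about 54.6 s, still holding it. The one thing I could not confirm by sight is that all four lumps came out.

**Last checks**
- **Hold:** the fingers still pinch the bar, with about 9 N on the wrist, and the cover's angle works out at about 0.79 rad.
- **Pointer against set hand:** the top camera put the pointer within about 1 mm of the mark. A line through the brass hand's pixels gave 0.75 to 0.79 rad. The scene camera's averaged readings disagreed, putting the mark about 7 mm further on. I discounted that because the difference lies mostly along that camera's depth.
- **Lumps:** before the cover was opened, the top camera saw all four in the hopper. Afterwards two showed clearly in the picking tray. The other two would lie under the open cover, out of sight of both cameras. No lump showed in the part of the hopper I could see. I swung the cover about 0.2 rad further open and back twice in case any had lodged, so I take all four as out.
- **Scoop and other things:** the scoop reads flat in its tray, at about 5 mm height. The toe bone, vial and tape read where they started, within measuring error.

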